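# Pack the spare globe bulbs in their tray and lock the keeper

## Robot

A 6-joint arm with a two-finger parallel gripper is mounted at the origin on a cart in front of the work surface, level with it; the furniture and walls round the work are solid. World frame = base frame: x ahead of the robot, y to its left, z up, the work surface at z = 0. Lengths are in m, angles in rad, forces in N, time in s.
With the tool pointing down it reaches from about 0.325 to 0.9 m from the base axis. Payload 6.1 kg.
Tool frame: the origin (TCP) lies on the centre line of the jaws, within the pads' length; the fingertips stand 22 mm ahead of it and the grasp point (between the pads) lies 3 mm ahead of it; z points along the fingers, y is the direction in which the jaws open and shut (so a half turn about z gives the same grasp; the last joint's range is limited). The gripper opens to 87 mm and grips with 3 to 60 N. Pads are 19 mm wide; open, the fingers measure 117 mm over their backs; the gripper's body (75 mm by 190 mm) begins 51 mm behind the grasp point.
Start: joints at [1.216, 0.22, 1.526, -0, 1.395, -0.126], TCP at [0.142, 0.609, 0.245] pointing down, gripper open.
Joint ranges: [-2.98, 2.98], [-0.91, 2.08], [0.09, 2.57], [-1.24, 4.39], [0.2, 2.65], [-2.68, 2.68]. Speed limits (rad/s): [2.57, 2.57, 3.01, 3.14, 3.14, 3.14].

## Interface

Orientations are given as a unit quaternion [x, y, z, w].
In Python, from cell import env gives the robot as it stands.
- The arm moves only by the tool move_arm, never from a script. Its argument "targets" is a list of rows, each a list of 3 entries, a list of its own where there are three numbers: the turn, a rotation vector about the tool's x, y, z in rad, then the shift along the tool's x, y, z in cm, then the finger opening in cm, from 0 to 8.7. A call has 1 to 20 rows; each row shifts and turns the commanded pose from where the row before left it, along the tool's axes as they then stand; what a row does not reach is not made up. A row lasts 1/10 s, in which the tool goes at most 50 mm and 8.59 degrees, less where a joint would pass 70% of its speed; a pose out of reach is approached as far as the arm can. A call is refused whole if a number of a shift passes 5 or a number of a turn 0.15, either way. A call with a gripper value outside its range is refused whole. The fingers move at their own pace and stop on an object; "grip_force" is the grip in N (left out, the last holds). Time passes only in rows, so rows that do not move let the fingers close. It gives the time, the measured TCP pose, the force and the opening at its end, in the units of the state.
- env.get_obs(): the state, without advancing time (a new reading comes with each control period).
- env.capture(name): name is "scene" or "top" or "wrist"; returns (picture, depth): 480x640x3 uint8, red, green, blue; 480x640 float32, m along the optical axis (not along the pixel's ray), 0 where there is no reading.
- env.camera_model(name): a dict with "fx", "fy", "cx", "cy" (pixels), "T" (4x4, takes a point from camera to world coordinates). Camera axes: x right, y up, looking along -z (the intrinsics and any distortion apply to the point x, -y, -z); pixel columns grow to the right and rows downward; lengths in m; the calibration is good to about 2 mm. A picture is of the moment at which its call begins: read the wrist's pose just before it. camera_model takes no time and is no camera call; for the wrist camera it gives the pose at the moment of the call.
- env.job_done(): hands the job in, once; it reports no verdict.
The state is a dict: "time": time; "q": joint angles; "qd": joint speeds; "effort": joint torques, N m; "tool_pos": TCP position; "tcp_rot": TCP orientation; "force": force on the tool from outside, world axes, zero at the start; "moment": the same for the moment, N m; "grip_width": finger opening in m.
Only numpy, scipy, OpenCV 4.12 (cv2) and the standard library are available. Lean on these libraries where they do the work, as an engineer would, in place of code of your own. Each camera call takes 0.05 s, during which the arm holds its last target. There are 200 camera calls.

## Task

Put the spare glass bulbs away: swing the keeper bar clear of the dimpled tray, set every bulb standing about on the bench, cap up, gently into a dimple of its own so that it stands right down in it, then swing the bar fully back over the bulbs and push the loose lock pin fully home from the front, through the lug on the tray and the eye at the end of the bar. The bulbs are thin glass, so hold them lightly, do not drop, press or knock them over, and leave the other things on the bench where they are.

Things in the scene. Friction and masses are not known exactly. Their poses are not given: they have to be found in the camera images.
- bulb_tray: Wooden tray fixed to the bench, 308 x 76 mm. Origin: centre of its underside; y along its row of four round dimples (+y end nearest the robot), -x its front, to the robot's right. Dimples: 48 mm wide, chamfered, 12 mm deep, mouths 20 mm above the bench. Pivot post at y = +135 mm (near end); steel lug, 34 mm wide, 118 mm tall, 11 mm thick, front face at x = -18 mm, at y = -135 mm (far end).
- pocket_0 (a point): Centre of the floor of dimple 0 (8 mm above the bench), at y = -87 mm in the tray frame; axes as the tray's. A bulb in place has its origin here.
- pocket_1 (a point): Centre of the floor of dimple 1 (8 mm above the bench), at y = -29 mm in the tray frame; axes as the tray's. A bulb in place has its origin here.
- pocket_2 (a point): Centre of the floor of dimple 2 (8 mm above the bench), at y = 29 mm in the tray frame; axes as the tray's. A bulb in place has its origin here.
- pocket_3 (a point): Centre of the floor of dimple 3 (8 mm above the bench), at y = 87 mm in the tray frame; axes as the tray's. A bulb in place has its origin here.
- keeper (a joint): Swing of the keeper bar about the pivot post, rad: 0 = closed over the dimples, against its stop; grows as the bar's free end swings to the robot's left, counterclockwise seen from above, to 1.7 at most. It stays where it is left (friction 0.12 N m); at 1.35 or more all dimples are free from above. Bar: aluminium, 12 mm thick, 92 to 110 mm above the bench (bulbs in the dimples reach to 86 mm).
- keeper_hinge (a point): On the bar's pivot axis, 101 mm above the bench; turns with the bar: the bar runs from here along this point's -y to the free end.
- keeper_knob (a point): Grip point of the black round upright knob on the bar, 14 mm thick, from 110 to 136 mm above the bench; this point is 125 mm above the bench and 100 mm from the pivot axis. The knob is solid with the bar.
- keeper_eye (a point): Centre of the hole in the eye at the bar's free end, 270 mm from the pivot axis, 101 mm above the bench; square hole 12 mm wide through the 12 mm thick eye (32 mm wide, 30 mm tall), its axis is the bar's x. With the bar closed it lies 18 mm behind the lug_hole point.
- lug_hole (a point): Centre of the mouth of the lug's hole in its front face, 101 mm above the bench; square hole 11 mm wide with a 2 mm chamfer, straight along the tray's x (this point's x), through the 11 mm thick lug; 1 mm behind it follows the eye of the closed bar, whose back face is 24 mm behind this point.
- bulb_0: Opal glass globe bulb with an aluminium screw cap, 60 g, 50 mm across, 78 mm tall (all four alike). It stands cap up on its crown, a small flat 20 mm wide; origin: centre of that flat; z up its axis. Widest at 23 mm, neck 26 mm wide at 52 mm, screw cap 26 mm across from 52 to 74 mm above the origin. Breaks if pressed on the tray with over 25 N or gripped with over 60 N a finger. May be absent.
- bulb_1: Opal glass globe bulb with an aluminium screw cap, 60 g, 50 mm across, 78 mm tall (all four alike). It stands cap up on its crown, a small flat 20 mm wide; origin: centre of that flat; z up its axis. Widest at 23 mm, neck 26 mm wide at 52 mm, screw cap 26 mm across from 52 to 74 mm above the origin. Breaks if pressed on the tray with over 25 N or gripped with over 60 N a finger. May be absent.
- bulb_2: Opal glass globe bulb with an aluminium screw cap, 60 g, 50 mm across, 78 mm tall (all four alike). It stands cap up on its crown, a small flat 20 mm wide; origin: centre of that flat; z up its axis. Widest at 23 mm, neck 26 mm wide at 52 mm, screw cap 26 mm across from 52 to 74 mm above the origin. Breaks if pressed on the tray with over 25 N or gripped with over 60 N a finger. May be absent.
- bulb_3: Opal glass globe bulb with an aluminium screw cap, 60 g, 50 mm across, 78 mm tall (all four alike). It stands cap up on its crown, a small flat 20 mm wide; origin: centre of that flat; z up its axis. Widest at 23 mm, neck 26 mm wide at 52 mm, screw cap 26 mm across from 52 to 74 mm above the origin. Breaks if pressed on the tray with over 25 N or gripped with over 60 N a finger. May be absent.
- lock_pin: Loose lock pin lying on the bench, 80 g: black square grip 40 mm long and 18 mm square, then a 9 mm round steel shank 38 mm long with a tapered tip. Origin: centre of the grip's underside as built; its x points along the pin to the tip.
- pin_grip (a point): Centre of the pin's grip, 9 mm above the bench while it lies; axes as the pin's.
- pin_tip (a point): Tip of the pin, on its axis, 58 mm from pin_grip along the pin's x. The grip's front face is 38 mm behind it.
- wax_tin: Bystander: round tin, 73 mm across, 26 mm tall; origin at its underside.
- screw_pot: Bystander: round pot, 65 mm across, 75 mm tall; origin at its underside.
- dowel_box: Bystander: small cardboard box, 64 x 71 x 51 mm; origin at its underside.
Things that resemble listed ones, but are neither listed nor needed, are in the scene too. What is shaped like the bulb_0 but pink or yellow is not meant. Leave any orange look-alike of the bulb_3 alone.

How it is judged:
On the way, in this order (a step that is already met when the one before it is completed fails the run):
1. every bulb stands in a dimple ((distance between bulb_0 and pocket_0 below 0.005 m or distance between bulb_0 and pocket_1 below 0.005 m or distance between bulb_0 and pocket_2 below 0.005 m or distance between bulb_0 and pocket_3 below 0.005 m) and angle between each of bulb_0, bulb_1, bulb_2, bulb_3's own z axis and vertical below 0.15 rad and (distance between bulb_1 and pocket_0 below 0.005 m or distance between bulb_1 and pocket_1 below 0.005 m or distance between bulb_1 and pocket_2 below 0.005 m or distance between bulb_1 and pocket_3 below 0.005 m) and (distance between bulb_2 and pocket_0 below 0.005 m or distance between bulb_2 and pocket_1 below 0.005 m or distance between bulb_2 and pocket_2 below 0.005 m or distance between bulb_2 and pocket_3 below 0.005 m) and (distance between bulb_3 and pocket_0 below 0.005 m or distance between bulb_3 and pocket_1 below 0.005 m or distance between bulb_3 and pocket_2 below 0.005 m or distance between bulb_3 and pocket_3 below 0.005 m)), for 0.2 s.
2. the keeper bar is closed over the bulbs (value of joint keeper below 0.04 rad), for 0.2 s.
At the end, for the whole second after the job is handed in: Every bulb stands cap up in a dimple (origin within 5 mm of a dimple floor's centre, tilt under 0.15 rad), the keeper is closed (under 0.04 rad), the pin's tip is more than 30 mm behind the lug hole's mouth and within 7 mm of its axis each way, and bulbs and pin are at rest (all of step 1 and value of joint keeper below 0.04 rad and x of pin_tip in the frame of lug_hole above 0.03 m and y of pin_tip in the frame of lug_hole between -0.007 and 0.007 m and z of pin_tip in the frame of lug_hole between -0.007 and 0.007 m and linear speed of each of lock_pin, bulb_0, bulb_1, bulb_2, bulb_3 below 0.02 m/s); the robot touches nothing.
It fails at once if a bulb is pressed or dropped on the tray with more than 25 N (contact force between any of bulb_0, bulb_1, bulb_2, bulb_3 and bulb_tray above 25 N).
It fails at once if a bulb is squeezed with more than 120 N (both fingers together) (contact force between any of bulb_0, bulb_1, bulb_2, bulb_3 and the fingers above 120 N).
It fails at once if a bulb is tipped over (more than 0.9 rad) (angle between any of bulb_0, bulb_1, bulb_2, bulb_3's own z axis and vertical above 0.9 rad).
It fails at once if a bystander is moved more than 30 mm (distance of any of wax_tin, screw_pot, dowel_box from where it was at the start of the episode above 0.03 m).
Of bulb_0, bulb_1, bulb_2, bulb_3 only 3 to 4 are there at a start; the rules pass over those that are not, and their reading is None.
At some moment in a run one of lock_pin may be knocked a few centimetres aside while the robot is not near it.
It also fails if it takes over 208 s, if anything falls off the work surface, if the arm or the gripper's body presses on something with over 40 N, if the wrist force passes 120 N, or if a joint passes its speed limit or range.

## Working session

There is one attempt and no reset: what is moved stays moved. The work goes in short steps, Python scripts to look and compute and a tool call to move; the robot and the scene stay as the last step left them, time stands still between calls to the robot, and variables do not carry over. Pictures are saved under pics/ and viewed, about 12 in all and at most 16, crops included, and the job is handed in when it is done.

Besides the shell and the picture viewer there is one more tool, called after ">>>" by a JSON object that holds its "fn" and its "kwargs". move_arm: Moves the arm, as the interface text tells. Its arguments: {"type":"object","properties":{"targets":{"type":"array","items":{"type":"array"}},"grip_force":{"type":"number"}},"required":["targets"]}

```bash
mkdir -p pics
cat > h.py <<'E'
import numpy as np, cv2
from cell import env
from scipy.spatial.transform import Rotation as R
def cap(n,f=None):
    m=env.camera_model(n); p,d=env.capture(n)
    if f: cv2.imwrite('pics/'+f,p[:,:,::-1])
    return p,d,m
def ray(m,u,v):
    T=np.array(m['T']); r=T[:3,:3]@np.array([(u-m['cx'])/m['fx'],-(v-m['cy'])/m['fy'],-1.]); return T[:3,3],r
def onplane(m,u,v,z):
    o,r=ray(m,u,v); return o+r*(z-o[2])/r[2]
def pts(m,d):
    v,u=np.mgrid[:480,:640]; T=np.array(m['T'])
    c=np.stack([(u-m['cx'])/m['fx']*d,-(v-m['cy'])/m['fy']*d,-d],-1)
    return c@T[:3,:3].T+T[:3,3]
def st():
    o=env.get_obs(); r=R.from_quat(o['tcp_rot'])
    print('t',round(o['time'],2),'pos',np.round(o['tool_pos'],4),'\n',np.round(r.as_matrix(),3),'F',np.round(o['force'],1),'grip',round(o['grip_width'],4)); return o
def project(m,P):
    T=np.array(m['T']); c=T[:3,:3].T@(np.array(P)-T[:3,3]); return m['cx']+m['fx']*c[0]/-c[2], m['cy']-m['fy']*c[1]/-c[2]
E
python3 - <<'E'
from h import *
o=st(); print(np.round(o['q'],3))
for n in('top','scene'):
    p,d,m=cap(n,n+'0.png'); print({k:(np.round(v,3).tolist() if k=='T' else v) for k,v in m.items()})
    np.savez(n+'0.npz',p=p,d=d)
E
```

```text
t 0.0 pos [0.1416 0.6082 0.2434] 
 [[-0.974  0.227 -0.001]
 [ 0.227  0.974 -0.002]
 [ 0.    -0.002 -1.   ]] F [-1.   0.2  0.2] grip 0.0872
[ 1.216  0.221  1.528 -0.     1.395 -0.126]
{'fx': 501.245128138772, 'fy': 501.245128138772, 'cx': 328.8981372176583, 'cy': 239.77178045951368, 'T': [[-0.006, 0.977, -0.211, 0.196], [-1.0, -0.007, -0.004, 0.02], [-0.005, 0.211, 0.977, 1.454], [0.0, 0.0, 0.0, 1.0]]}
{'fx': 445.5560670262651, 'fy': 445.5560670262651, 'cx': 315.50587279193377, 'cy': 223.9833018220889, 'T': [[0.767, 0.318, -0.558, -0.088], [-0.642, 0.364, -0.675, -0.68], [-0.011, 0.875, 0.483, 0.599], [0.0, 0.0, 0.0, 1.0]]}
```

View pics/top0.png

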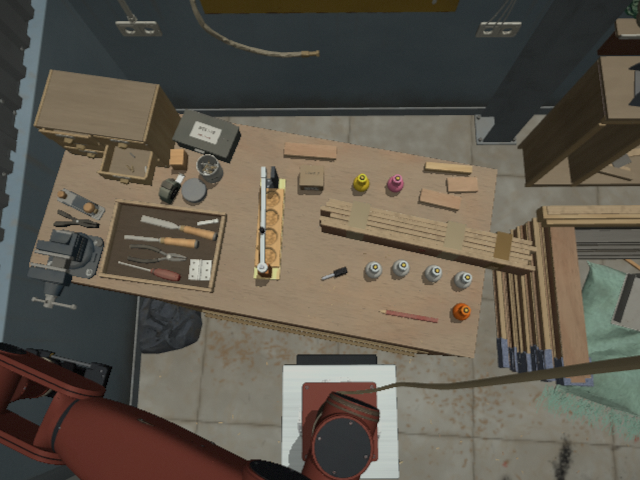

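View pics/scene0.png

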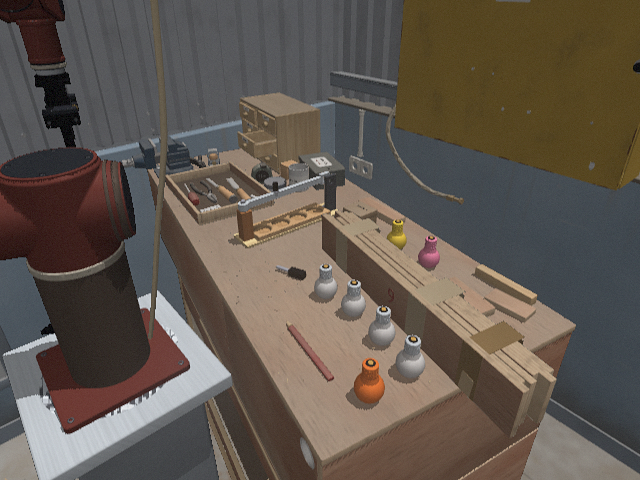

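Top: four opal bulbs at (373,269), (401,267), (434,271) and (463,280). Pin at (334,272), tray around (270,230), pivot (263,268), knob (262,231) and lug (272,178). The plank stack lies just beyond the bulbs, and the orange, pink and yellow look-alikes are to be left alone. Now measuring positions.

Run:
```python
from h import *
z=np.load('top0.npz'); p,d=z['p'],z['d']; m=env.camera_model('top'); P=pts(m,d)
hsv=cv2.cvtColor(p,cv2.COLOR_RGB2HSV)
def med(u,v,r=1):
    q=P[v-r:v+r+1,u-r:u+r+1].reshape(-1,3); return np.round(np.median(q,0),3)
for u,v in[(373,269),(401,267),(434,271),(463,280)]:
    # cap top: highest points within window
    w=P[v-18:v+18,u-14:u+14].reshape(-1,3); t=w[(w[:,2]>0.055)&(w[:,2]<.09)]; print('bulb',np.round(t.mean(0),3),len(t),'globe',np.round(w[(w[:,2]>.015)].mean(0),3), 'z',w[:,2].max().round(3))
print('plank',med(380,228),med(480,255)); 
mk=(hsv[...,0]>12)&(hsv[...,0]<24)&(hsv[...,1]>120)&(hsv[...,2]>140); mk[:,:240]=0;mk[:,295:]=0;mk[:170]=0;mk[290:]=0
c=cv2.convexHull(np.argwhere(mk)[:,::-1].astype(np.float32)); bx=cv2.boxPoints(cv2.minAreaRect(c)); 
print('tray',[np.round(onplane(m,*b,0.02)[:2],3) for b in bx],mk.sum())
g=(P[...,2]>.095)&(P[...,2]<.16); g[:,:240]=0;g[:,295:]=0;g[:165]=0;g[290:]=0
q=P[g]; bar=q[(q[:,2]<.113)]; 
print('bar fit', np.polyfit(bar[:,0],bar[:,1],1).round(4), bar[:,0].min(),bar[:,0].max(), 'z>118', [np.round(q[q[:,2]>.116].mean(0),3),len(q[q[:,2]>.116])])
hi=g&(P[...,2]>.116)
n,l,s,ce=cv2.connectedComponentsWithStats(hi.astype(np.uint8))
for i in range(1,n): print(s[i],P[l==i].mean(0).round(3))
# pin
r=p[255:285,315:352].copy(); pm=(hsv[...,2]<60); pm[:,:315]=0;pm[:,352:]=0;pm[:255]=0;pm[285:]=0
yx=np.argwhere(pm); print('pin grip px',yx.mean(0)[::-1],len(yx),onplane(m,*yx.mean(0)[::-1],.012).round(3))
print('pot etc',med(208,166,3),med(194,189,3),med(311,178,3))
cr=np.hstack([cv2.resize(p[160:290,235:305],None,fx=4,fy=4),cv2.resize(p[240:300,310:400],None,fx=5,fy=5)[:520] if 0 else cv2.copyMakeBorder(cv2.resize(p[250:290,310:360],None,fx=9,fy=9),0,160,0,0,cv2.BORDER_CONSTANT)])
cv2.imwrite('pics/crop1.png',cr[:,:,::-1])
```

```text
bulb [ 0.416 -0.1    0.074] 75 globe [ 0.409 -0.096  0.078] z 1.454
bulb [ 0.421 -0.179  0.073] 79 globe [ 0.419 -0.176  0.064] z 1.454
bulb [ 0.414 -0.275  0.071] 100 globe [ 0.412 -0.267  0.069] z 1.454
bulb [ 0.386 -0.353  0.073] 84 globe [ 0.386 -0.349  0.058] z 1.454
plank [ 0.524 -0.118  0.088] [ 0.443 -0.39   0.097]
tray [array([0.412, 0.212]), array([0.648, 0.209]), array([0.646, 0.176]), array([0.41, 0.18])] 468
bar fit [-0.012   0.2144] 0.39971122242642115 0.7013351885260719 z>118 [array([0.598, 0.2  , 0.123]), 73]
[270 166   5  12  27] [0.682 0.184 0.119]
[261 168   1   2   2] [0.691 0.215 0.118]
[263 168   2   1   2] [0.692 0.208 0.118]
[262 170   2   2   2] [0.685 0.211 0.117]
[261 174   2   3   4] [0.671 0.213 0.118]
[264 176   1   1   1] [0.669 0.206 0.117]
[263 190   1   1   1] [0.628 0.208 0.116]
[264 194   1   1   1] [0.616 0.205 0.116]
[261 207   1   1   1] [0.579 0.213 0.116]
[259 227   6   6  27] [0.512 0.209 0.132]
[263 241   1   1   1] [0.483 0.205 0.116]
[260 265   3   2   4] [0.415 0.209 0.118]
pin grip px [339.92207792 271.81818182] 77 [ 0.412 -0.006  0.012]
pot etc [0.727 0.383 0.046] [0.662 0.427 0.026] [0.685 0.077 0.05 ]
```

View pics/crop1.png

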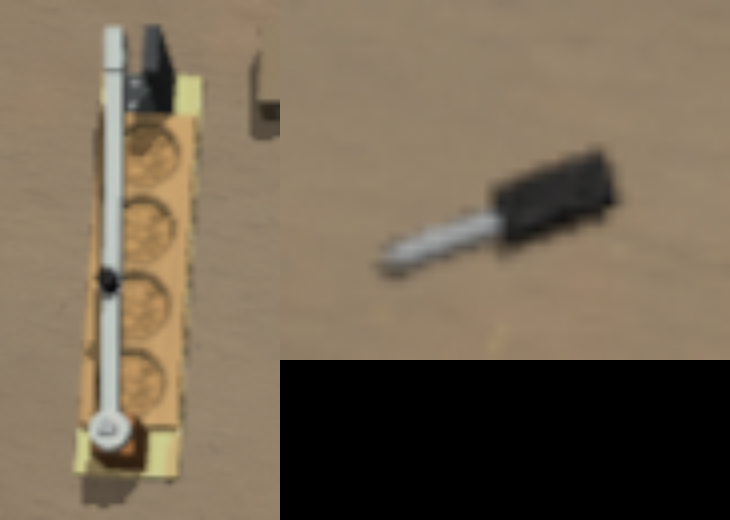

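The tray is yawed about -0.06 rad with its far end to the right, and the bar is almost closed. I'll set the tool square to the world (tool = (-x, y, -z)), go above the tray, and take a close look.

>>> {"fn": "move_arm", "kwargs": {"targets": [[[0, 0, -0.115], [0, 0, -1], 8.7], [[0, 0, -0.114], [0, 0, -1], 8.7], [[0, 0, 0], [-3, -3.1, -0.7], 8.7], [[0, 0, 0], [-3, -3.1, -0.7], 8.7], [[0, 0, 0], [-3, -3.1, -0.7], 8.7], [[0, 0, 0], [-3, -3.1, -0.7], 8.7], [[0, 0, 0], [-3, -3.1, -0.7], 5], [[0, 0, 0], [-3, -3.1, -0.7], 0], [[0, 0, 0], [-3, -3.1, -0.7], 0], [[0, 0, 0], [-3, -3.1, -0.7], 0], [[0, 0, 0], [-3, -3.1, -0.7], 0], [[0, 0, 0], [-3, -3.1, -0.7], 0], [[0, 0, 0], [-3, -3.1, -0.7], 0], [[0, 0, 0], [-3, -3.1, -0.7], 0], [[0, 0, 0], [-2, -3.1, -0.7], 0], [[0, 0, 0], [0, 0, 0], 0], [[0, 0, 0], [0, 0, 0], 0]]}}

```text
time: 1.8
tool_pos: [0.5219, 0.2052, 0.355]
tcp_rot: [0.001, 1.0, 0.0, -0.001]
force: [-0.5, 1.0, -0.9]
grip_width: 0.007
```

Run:
```python
from h import *
st(); p,d,m=cap('wrist','w1.png'); print(np.round(m['T'],3),m['fx']); np.savez('w1.npz',p=p,d=d,T=m['T'])
```

```text
t 1.8 pos [0.5219 0.2052 0.355 ] 
 [[-1.     0.002 -0.001]
 [ 0.002  1.     0.   ]
 [ 0.001  0.    -1.   ]] F [-0.5  1.  -0.9] grip 0.007
[[ 0.001 -0.954 -0.298  0.439]
 [ 1.     0.001 -0.     0.207]
 [ 0.001 -0.298  0.954  0.495]
 [ 0.     0.     0.     1.   ]] 388.7940598145391
```

View pics/w1.png

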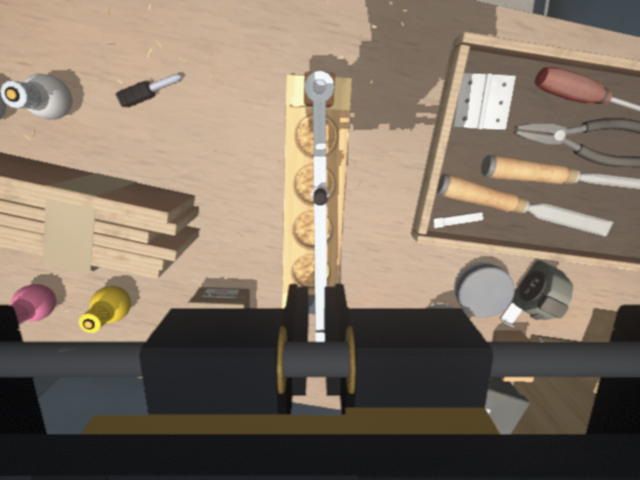

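Wrist view: dimples at about (316,135), (315,183), (313,228) and (311,268). The pivot is at (320,87) and the knob at (320,196). Converting these to positions.

Run:
```python
from h import *
z=np.load('w1.npz'); m=env.camera_model('wrist'); m['T']=z['T']; p,d=z['p'],z['d']
P=pts(m,d); hsv=cv2.cvtColor(p,cv2.COLOR_RGB2HSV)
for u,v in [(316,135),(315,183),(313,228),(311,268)]: print('dimple',onplane(m,u,v,.02).round(4))
for u,v,h in [(320,86,.118),(320,194,.136)]: print(onplane(m,u,v,h).round(4),P[v-2:v+3,u-2:u+3].reshape(-1,3).mean(0).round(3))
# tray top edges via depth/height
g=(P[...,2]>.014)&(P[...,2]<.026)&(abs(P[...,1]-.19)<.07)&(P[...,0]>.36)&(P[...,0]<.6)
for x in np.arange(.39,.6,.03):
    q=P[g&(abs(P[...,0]-x)<.006)]; 
    if len(q): print(round(x,2),q[:,1].min().round(4),q[:,1].max().round(4))
b=P[(P[...,2]>.1)&(P[...,2]<.114)&(abs(P[...,1]-.2)<.06)&(P[...,0]>.44)&(P[...,0]<.6)]; print('bar',np.polyfit(b[:,0],b[:,1],1).round(4))
print('tray xmin',P[g][:,0].min())
```

```text
dimple [0.4584 0.2074 0.02  ]
dimple [0.5152 0.2061 0.02  ]
dimple [0.5724 0.2034 0.02  ]
dimple [0.6267 0.2006 0.02  ]
[0.4117 0.2109 0.118 ] [0.412 0.211 0.117]
[0.5069 0.2109 0.136 ] [0.507 0.211 0.135]
0.42 0.197 0.197
0.45 0.1719 0.2438
0.48 0.1712 0.2423
0.51 0.1693 0.2415
0.54 0.1685 0.2397
0.57 0.1666 0.2389
bar [0.0087 0.2062]
tray xmin 0.42598024207703017
```

>>> {"fn": "move_arm", "kwargs": {"targets": [[[0, 0, 0], [-3.8, -2.7, 0.5], 0], [[0, 0, 0], [0, 0, 4.5], 0], [[0, 0, 0], [0, 0, 4.5], 0], [[0, 0, 0], [0, 0, 4.5], 0], [[0, 0, 0], [0, 0, 4.5], 0], [[0, 0, 0], [0, 0, 3], 0], [[0, 0, 0], [0, 0, 2], 0], [[0, 0, 0], [0, 0, 0], 0], [[0, 0, 0], [-0.26, 2.81, 0], 0], [[0, 0, 0], [0.22, 2.57, 0], 0], [[0, 0, 0], [0.65, 2.5, 0], 0], [[0, 0, 0], [1.06, 2.35, 0], 0], [[0, 0, 0], [1.45, 2.14, 0], 0], [[0, 0, 0], [1.79, 1.86, 0], 0], [[0, 0, 0], [2.07, 1.53, 0], 0], [[0, 0, 0], [2.31, 1.16, 0], 0], [[0, 0, 0], [2.47, 0.75, 0], 0], [[0, 0, 0], [2.1, 0.3, 0], 0], [[0, 0, 0], [0, 0, 0], 0], [[0, 0, 0], [0, 0, 0], 0]]}}

```text
time: 3.85
tool_pos: [0.4215, 0.3595, 0.1221]
tcp_rot: [-0.001, 1.0, 0.001, 0.001]
force: [0.7, 0.2, 0.5]
grip_width: -0.0
```

Run:
```python
from h import *
st(); p,d,m=cap('top'); P=pts(m,d)
b=P[(P[...,2]>.097)&(P[...,2]<.113)&(P[...,1]>.15)&(P[...,1]<.52)&(P[...,0]>.33)&(P[...,0]<.65)]; print(len(b),b.min(0),b.max(0))
cv2.imwrite('pics/top1.png',cv2.resize(p[150:310,150:360],None,fx=3,fy=3)[:,:,::-1])
```

```text
t 3.85 pos [0.4215 0.3595 0.1221] 
 [[-1.    -0.002  0.002]
 [-0.002  1.     0.001]
 [-0.002  0.001 -1.   ]] F [0.7 0.2 0.5] grip -0.0
274 [0.38640688 0.19492674 0.09700867] [0.42611185 0.46351974 0.11288596]
```

View pics/top1.png

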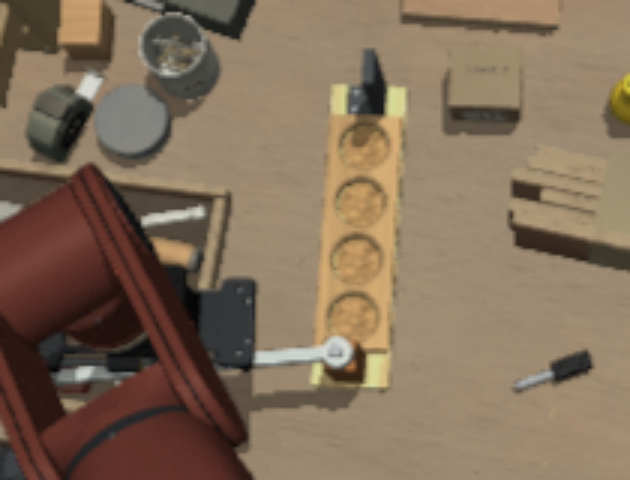

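The bar is now swung out past square and all dimples are free. Next I'll lift off and look over the bulbs.

>>> {"fn": "move_arm", "kwargs": {"targets": [[[0, 0, 0], [-1.5, 0, 0], 0], [[0, 0, 0], [0, 0, -4], 0], [[0, 0, 0], [0, 0, -4.5], 2], [[0, 0, 0], [0, -1, -4.5], 4], [[0, 0, 0], [0, -4, -2.5], 5], [[0, 0, 0], [0, -4.5, -0.8], 5], [[0, 0, 0], [0, -4.5, 0], 5], [[0, 0, 0], [0, -4.5, 0], 5], [[0, 0, 0], [0, -4.5, 0], 5], [[0, 0, 0], [0, -4.5, 0], 5], [[0, 0, 0], [0, -4.5, 0], 5], [[0, 0, 0], [0, -4.5, 0], 5], [[0, 0, 0], [0, -4.5, 0], 5], [[0, 0, 0], [0, -4.5, 0], 5], [[0, 0, 0], [0, -4.5, 0], 5], [[0, 0, 0], [0, -3, 0], 5], [[0, 0, 0], [0, 0, 0], 5], [[0, 0, 0], [0, 0, 0], 5]]}}

```text
time: 5.7
tool_pos: [0.4364, -0.1726, 0.2839]
tcp_rot: [0.001, 1.0, 0.0, 0.0]
force: [-0.6, 0.4, -0.5]
grip_width: 0.0499
```

```bash
cat > bulbs.py <<'E'
from h import *
st(); p,d,m=cap('wrist','w2.png'); P=pts(m,d)
g=((P[...,2]>.066)&(P[...,2]<.083)).astype(np.uint8)
hsv=cv2.cvtColor(p,cv2.COLOR_RGB2HSV); 
n,l,s,c=cv2.connectedComponentsWithStats(g)
for i in range(1,n):
    if 60<s[i][4]<3000:
        Q=P[l==i]; ctr=(Q.min(0)+Q.max(0))/2
        print(s[i],'mean',Q.mean(0).round(4),'mid',ctr.round(4),'size',(Q.max(0)-Q.min(0)).round(3),'sat',np.median(hsv[l==i][:,1]))
E
python3 bulbs.py
```

```text
t 5.7 pos [ 0.4364 -0.1726  0.2839] 
 [[-1.     0.003  0.   ]
 [ 0.003  1.     0.   ]
 [-0.     0.    -1.   ]] F [-0.6  0.4 -0.5] grip 0.0499
[ 85  25  37  37 999] mean [ 0.2954 -0.3434  0.0745] mid [ 0.2949 -0.3456  0.0725] size [0.026 0.027 0.013] sat 184.0
[ 93 140  34  30 780] mean [ 0.3847 -0.3526  0.0744] mid [ 0.3848 -0.3544  0.0726] size [0.025 0.026 0.013] sat 7.0
[189 162  31  30 694] mean [ 0.4036 -0.2705  0.0747] mid [ 0.4043 -0.2717  0.0729] size [0.026 0.026 0.013] sat 6.0
[378 174  30  29 674] mean [ 0.4145 -0.1015  0.0747] mid [ 0.4151 -0.1006  0.0726] size [0.025 0.025 0.013] sat 6.0
[292 179  29  30 648] mean [ 0.4195 -0.1793  0.0748] mid [ 0.4203 -0.1798  0.0726] size [0.026 0.026 0.013] sat 6.0
[306 407  21   8 120] mean [ 0.6632 -0.1713  0.0707] mid [ 0.6647 -0.171   0.0705] size [0.009 0.022 0.009] sat 106.0
```

View pics/w2.png

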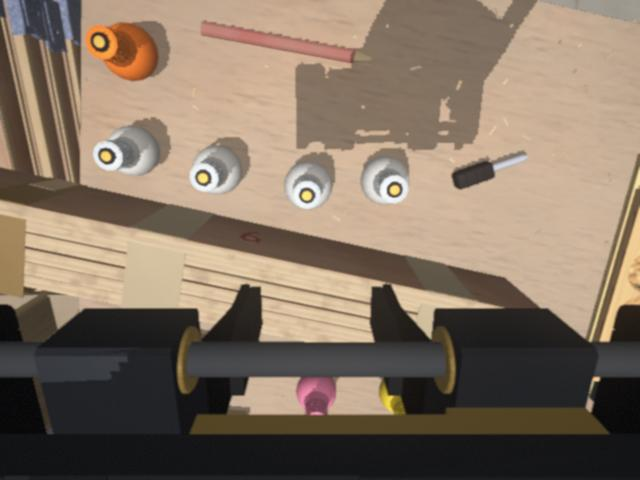

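Four opal bulbs seen with caps at (110,157), (204,178), (306,194) and (394,189), orange left out. Grasping the nearest one, at (0.415,-0.101).

>>> {"fn": "move_arm", "kwargs": {"targets": [[[0, 0, 0], [1.07, 3.58, 2], 5], [[0, 0, 0], [1.07, 3.58, 2], 5], [[0, 0, 0], [0, 0, 4.5], 5], [[0, 0, 0], [0, 0, 4.5], 5], [[0, 0, 0], [0, 0, 4], 5], [[0, 0, 0], [0, 0, 2.8], 5], [[0, 0, 0], [0, 0, 1.5], 5], [[0, 0, 0], [0, 0, 0.5], 5], [[0, 0, 0], [0, 0, 0], 5], [[0, 0, 0], [0, 0, 0], 1.5], [[0, 0, 0], [0, 0, 0], 1.5], [[0, 0, 0], [0, 0, 0], 1.5], [[0, 0, 0], [0, 0, 0], 1.5], [[0, 0, 0], [0, 0, 0], 1.5], [[0, 0, 0], [0, 0, 0], 1.5], [[0, 0, 0], [0, 0, -1], 1.5], [[0, 0, 0], [0, 0, -3], 1.5], [[0, 0, 0], [0, 0, -3], 1.5], [[0, 0, 0], [0, 0, -3], 1.5], [[0, 0, 0], [0, 0, 0], 1.5]], "grip_force": 10}}

```text
time: 7.75
tool_pos: [0.4174, -0.101, 0.1702]
tcp_rot: [-0.0, 1.0, -0.002, 0.004]
force: [1.6, -0.1, -1.1]
grip_width: 0.0282
```

>>> {"fn": "move_arm", "kwargs": {"targets": [[[0, 0, 0], [-1.4, 2.05, 0], 1.5], [[0, 0, 0], [-2.4, 3.35, 0], 1.5], [[0, 0, 0], [-2.4, 3.35, 0], 1.5], [[0, 0, 0], [-2.4, 3.35, 0], 1.5], [[0, 0, 0], [-2.4, 3.35, 0], 1.5], [[0, 0, 0], [-2.4, 3.35, 0], 1.5], [[0, 0, 0], [-2.4, 3.35, 0], 1.5], [[0, 0, 0], [-2.4, 3.35, 0], 1.5], [[0, 0, 0], [-1.8, 2.5, 0], 1.5], [[0, 0, 0], [-1.5, 2.15, 0], 1.5], [[0, 0, 0], [0, 0, 0], 1.5], [[0, 0, 0], [0, 0, 0], 1.5], [[0, 0, 0], [0, 0, 0], 1.5]]}}

```text
time: 9.05
tool_pos: [0.6289, 0.2007, 0.1647]
tcp_rot: [0.0, 1.0, -0.0, -0.001]
force: [0.7, 0.2, -0.3]
grip_width: 0.0279
```

Run:
```python
from h import *
st(); p,d,m=cap('wrist','w3.png'); np.savez('w3.npz',p=p,d=d,T=m['T'])
for i,P in enumerate([(.630,.2005,.02),(.572,.203,.02),(.514,.2054,.02),(.456,.2078,.02)]): print(i,np.round(project(m,P),1))
```

```text
t 9.05 pos [0.6289 0.2007 0.1647] 
 [[-1.     0.    -0.002]
 [ 0.     1.    -0.001]
 [ 0.002 -0.001 -1.   ]] F [ 0.7  0.2 -0.3] grip 0.0279
0 [313.4 233.3]
1 [316.8 155.8]
2 [320.4  68.1]
3 [324.6 -31.9]
```

View pics/w3.png

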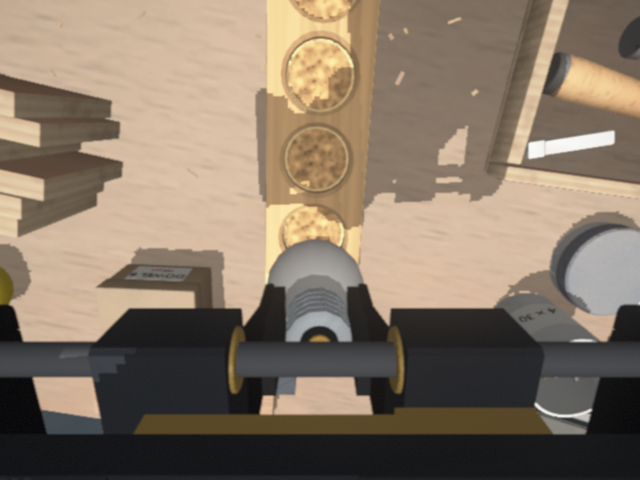

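The bulb hangs straight in the jaws, with dimples 1 and 2 visible at (317,158) and (320,74). I'll get the dimple centres from depth.

Run:
```python
from h import *
for f in('w3','w1'):
    z=np.load(f+'.npz'); m=env.camera_model('wrist'); m['T']=z['T']; P=pts(m,z['d'])
    zz=P[...,2]; tr=(abs(P[...,1]-.203)<.034)&(P[...,0]<.67)&(P[...,0]>.425)
    fl=(tr&(zz>0.0)&(zz<.0145)).astype(np.uint8); fl=cv2.morphologyEx(fl,cv2.MORPH_OPEN,np.ones((3,3)))
    n,l,s,c=cv2.connectedComponentsWithStats(fl)
    print(f,'tray z',np.median(zz[tr&(zz<.03)&(zz>.016)]))
    for i in range(1,n):
        if s[i][4]>300: 
            (u,v),ax,a=cv2.fitEllipse(cv2.findContours((l==i).astype(np.uint8),0,2)[0][0]) ; Q=P[l==i]
            print(s[i],onplane(m,u,v,.0145).round(4),((Q.min(0)+Q.max(0))/2).round(4),(Q.max(0)-Q.min(0)).round(3),np.median(Q[:,2]).round(4))
```

```text
w3 tray z 0.019256768951783576
[294   0  61  19 830] [0.4577 0.2076 0.0145] [0.476  0.2078 0.0082] [0.011 0.04  0.005] 0.0081
[ 286   37   69   75 4047] [0.517  0.205  0.0145] [0.5174 0.205  0.0097] [0.048 0.048 0.01 ] 0.0081
[ 284  127   65   66 3352] [0.575  0.2024 0.0145] [0.576  0.2024 0.0098] [0.047 0.048 0.009] 0.008
[ 282  207   62   41 1780] [0.6274 0.1998 0.0145] [0.6286 0.1998 0.01  ] [0.033 0.048 0.009] 0.0079
w1 tray z 0.01915525567106449
[297 116  16  39 484] [0.4587 0.1965 0.0145] [0.4593 0.1934 0.0091] [0.045 0.018 0.008] 0.0079
[295 166  19  37 521] [0.517  0.1943 0.0145] [0.5184 0.1924 0.0096] [0.045 0.023 0.009] 0.008
[294 212  21  35 563] [0.5744 0.1982 0.0145] [0.577  0.1916 0.0099] [0.045 0.026 0.009] 0.0078
[293 255  22  33 589] [0.634  0.192  0.0145] [0.6351 0.1903 0.0097] [0.044 0.028 0.01 ] 0.0079
```

>>> {"fn": "move_arm", "kwargs": {"targets": [[[0, 0, 0], [-0.35, -0.1, 3], 1.5], [[0, 0, 0], [0, 0, 3], 1.5], [[0, 0, 0], [0, 0, 1.6], 1.5], [[0, 0, 0], [0, 0, 0.7], 1.5], [[0, 0, 0], [0, 0, 0.4], 1.5], [[0, 0, 0], [0, 0, 0.3], 1.5], [[0, 0, 0], [0, 0, 0.1], 1.5], [[0, 0, 0], [0, 0, 0], 1.5], [[0, 0, 0], [0, 0, 0], 1.5]]}}

```text
time: 10.0
tool_pos: [0.6338, 0.2008, 0.0754]
tcp_rot: [-0.0, 1.0, 0.0, 0.001]
force: [-0.4, 0.3, -1.0]
grip_width: 0.0282
```

>>> {"fn": "move_arm", "kwargs": {"targets": [[[0, 0, 0], [0, 0, 0.05], 2.9], [[0, 0, 0], [0, 0, 0], 3.2], [[0, 0, 0], [0, 0, 0], 4], [[0, 0, 0], [0, 0, 0], 5], [[0, 0, 0], [0, 0, 0], 5], [[0, 0, 0], [0, 0, 0], 5], [[0, 0, 0], [0, 0, -1], 5], [[0, 0, 0], [0, 0, -3], 5], [[0, 0, 0], [0, 0, -4], 5], [[0, 0, 0], [2, 0, -4], 5], [[0, 0, 0], [4.5, 0, -1], 5], [[0, 0, 0], [4.5, 0, 0], 5], [[0, 0, 0], [0, 0, 0], 5], [[0, 0, 0], [0, 0, 0], 5]]}}

```text
time: 11.4
tool_pos: [0.5228, 0.2008, 0.205]
tcp_rot: [-0.0, 1.0, 0.0, 0.001]
force: [0.4, 0.3, 0.5]
grip_width: 0.0498
```

```bash
cat > tray.py <<'E'
from h import *
import sys
st(); p,d,m=cap('wrist',sys.argv[1]); P=pts(m,d)
g=((P[...,2]>.074)&(P[...,2]<.092)).astype(np.uint8)
n,l,s,c=cv2.connectedComponentsWithStats(g)
for i in range(1,n):
    if 60<s[i][4]<4000:
        Q=P[l==i]; print(s[i],'mean',Q.mean(0).round(4),'mid',((Q.min(0)+Q.max(0))/2).round(4),'max',Q[:,2].max().round(4))
E
python3 tray.py w4.png
```

```text
t 11.4 pos [0.5228 0.2008 0.205 ] 
 [[-1.    -0.001  0.001]
 [-0.001  1.     0.   ]
 [-0.001  0.    -1.   ]] F [0.4 0.3 0.5] grip 0.0498
[303  41  50  56 562] mean [0.4192 0.2063 0.0883] mid [0.4119 0.2094 0.0829] max 0.0917
[299 377  30  10 216] mean [0.6399 0.2009 0.0831] mid [0.6407 0.2008 0.0835] max 0.0865
[288 397  15  18 212] mean [0.664  0.1861 0.0831] mid [0.6639 0.186  0.083 ] max 0.0919
```

View pics/w4.png

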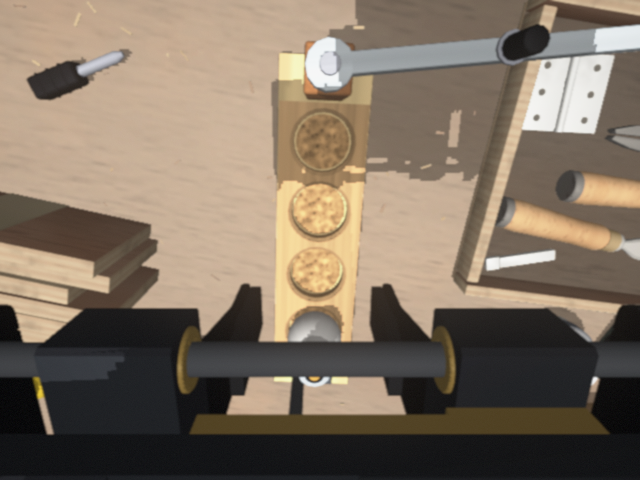

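Bulb 1 stands down in dimple 0 (top at 86.5 mm). On to bulb 2.

>>> {"fn": "move_arm", "kwargs": {"targets": [[[0, 0, 0], [1.13, -4.2, 0], 5], [[0, 0, 0], [1.15, -4.22, 0], 5], [[0, 0, 0], [1.15, -4.22, 0], 5], [[0, 0, 0], [1.15, -4.22, 0], 5], [[0, 0, 0], [1.15, -4.22, 0], 5], [[0, 0, 0], [1.15, -4.22, 0], 5], [[0, 0, 0], [1.15, -4.22, 0], 5], [[0, 0, 0], [1.15, -4.2, 0], 5], [[0, 0, 0], [1.15, -4.2, 0], 5], [[0, 0, 0], [0, 0, 4], 5], [[0, 0, 0], [0, 0, 4], 5], [[0, 0, 0], [0, 0, 3.3], 5], [[0, 0, 0], [0, 0, 2], 5], [[0, 0, 0], [0, 0, 0.5], 5], [[0, 0, 0], [0, 0, 0], 5], [[0, 0, 0], [0, 0, 0], 1.5], [[0, 0, 0], [0, 0, 0], 1.5], [[0, 0, 0], [0, 0, 0], 1.5], [[0, 0, 0], [0, 0, 0], 1.5], [[0, 0, 0], [0, 0, 0], 1.5]], "grip_force": 10}}

```text
time: 13.45
tool_pos: [0.4208, -0.1791, 0.0669]
tcp_rot: [-0.0, 1.0, -0.001, 0.001]
force: [-0.2, -1.0, 2.5]
grip_width: 0.0274
```

>>> {"fn": "move_arm", "kwargs": {"targets": [[[0, 0, 0], [0, 0, 0], 1.5], [[0, 0, 0], [0, 0, -1], 1.5], [[0, 0, 0], [0, 0, -3], 1.5], [[0, 0, 0], [0, 0, -4], 1.5], [[0, 0, 0], [-1, 2, -2], 1.5], [[0, 0, 0], [-1.6, 4, 0], 1.5], [[0, 0, 0], [-1.6, 4, 0], 1.5], [[0, 0, 0], [-1.6, 4, 0], 1.5], [[0, 0, 0], [-1.6, 4, 0], 1.5], [[0, 0, 0], [-1.6, 4, 0], 1.5], [[0, 0, 0], [-1.6, 4, 0], 1.5], [[0, 0, 0], [-1.6, 4, 0], 1.5], [[0, 0, 0], [-1.6, 4, 0], 1.5], [[0, 0, 0], [-1.0, 2.7, 0], 1.5], [[0, 0, 0], [-0.73, 1.5, 0], 1.5], [[0, 0, 0], [0, 0, 0], 1.5], [[0, 0, 0], [0, 0, 0], 1.5]]}}

```text
time: 15.15
tool_pos: [0.5747, 0.2032, 0.1657]
tcp_rot: [-0.001, 1.0, -0.0, -0.001]
force: [-0.3, -0.3, -0.5]
grip_width: 0.0278
```

>>> {"fn": "move_arm", "kwargs": {"targets": [[[0, 0, 0], [0, 0, 3], 1.5], [[0, 0, 0], [0, 0, 3], 1.5], [[0, 0, 0], [0, 0, 1.6], 1.5], [[0, 0, 0], [0, 0, 0.7], 1.5], [[0, 0, 0], [0, 0, 0.4], 1.5], [[0, 0, 0], [0, 0, 0.3], 1.5], [[0, 0, 0], [0, 0, 0.12], 1.5], [[0, 0, 0], [0, 0, 0], 1.5], [[0, 0, 0], [0, 0, 0], 1.5]]}}

```text
time: 16.05
tool_pos: [0.5758, 0.2036, 0.0756]
tcp_rot: [-0.0, 1.0, 0.0, 0.001]
force: [0.3, -0.4, -1.5]
grip_width: 0.0275
```

>>> {"fn": "move_arm", "kwargs": {"targets": [[[0, 0, 0], [0, 0, 0.05], 2.9], [[0, 0, 0], [0, 0, 0], 3.2], [[0, 0, 0], [0, 0, 0], 4], [[0, 0, 0], [0, 0, 0], 5], [[0, 0, 0], [0, 0, 0], 5], [[0, 0, 0], [0, 0, 0], 5], [[0, 0, 0], [0, 0, -1], 5], [[0, 0, 0], [0, 0, -4], 5], [[0, 0, 0], [0, 0, -4], 5], [[0, 0, 0], [0, 0, -4], 5], [[0, 0, 0], [1.25, -4.09, 0], 5], [[0, 0, 0], [1.25, -4.1, 0], 5], [[0, 0, 0], [1.25, -4.1, 0], 5], [[0, 0, 0], [1.5, -4.3, 0], 5], [[0, 0, 0], [1.5, -4.3, 0], 5], [[0, 0, 0], [1.5, -4.3, 0], 5], [[0, 0, 0], [1.5, -4.3, 0], 5], [[0, 0, 0], [1.5, -4.3, 0], 5], [[0, 0, 0], [1.5, -4.3, 0], 5], [[0, 0, 0], [1.9, -4.3, 0], 5]]}}

```text
time: 18.05
tool_pos: [0.4284, -0.2223, 0.2055]
tcp_rot: [-0.0, 1.0, -0.001, 0.001]
force: [0.5, -0.3, 0.1]
grip_width: 0.0498
```

>>> {"fn": "move_arm", "kwargs": {"targets": [[[0, 0, 0], [1.25, -2.5, 0], 5], [[0, 0, 0], [1.25, -2.5, 0], 5], [[0, 0, 0], [0, 0, 4], 5], [[0, 0, 0], [0, 0, 4], 5], [[0, 0, 0], [0, 0, 3.3], 5], [[0, 0, 0], [0, 0, 2], 5], [[0, 0, 0], [0, 0, 0.53], 5], [[0, 0, 0], [0, 0, 0], 5], [[0, 0, 0], [0, 0, 0], 1.5], [[0, 0, 0], [0, 0, 0], 1.5], [[0, 0, 0], [0, 0, 0], 1.5], [[0, 0, 0], [0, 0, 0], 1.5], [[0, 0, 0], [0, 0, 0], 1.5], [[0, 0, 0], [0, 0, 0], 1.5], [[0, 0, 0], [0, 0, -1], 1.5], [[0, 0, 0], [0, 0, -3], 1.5], [[0, 0, 0], [0, 0, -3], 1.5], [[0, 0, 0], [0, 0, -3], 1.5], [[0, 0, 0], [0, 0, 0], 1.5]], "grip_force": 10}}

```text
time: 19.95
tool_pos: [0.406, -0.2723, 0.1709]
tcp_rot: [-0.0, 1.0, -0.003, 0.003]
force: [0.5, -0.5, 0.0]
grip_width: 0.0279
```

>>> {"fn": "move_arm", "kwargs": {"targets": [[[0, 0, 0], [-0.5, 2, 0], 1.5], [[0, 0, 0], [-0.93, 4, 0], 1.5], [[0, 0, 0], [-0.93, 4, 0], 1.5], [[0, 0, 0], [-0.93, 4, 0], 1.5], [[0, 0, 0], [-0.93, 4, 0], 1.5], [[0, 0, 0], [-0.93, 4, 0], 1.5], [[0, 0, 0], [-0.93, 4, 0], 1.5], [[0, 0, 0], [-0.93, 4, 0], 1.5], [[0, 0, 0], [-0.93, 4, 0], 1.5], [[0, 0, 0], [-0.93, 4, 0], 1.5], [[0, 0, 0], [-0.93, 4, 0], 1.5], [[0, 0, 0], [-0.9, 3.4, 0], 1.5], [[0, 0, 0], [-0.62, 2.25, 0], 1.5], [[0, 0, 0], [0, 0, 0], 1.5], [[0, 0, 0], [0, 0, 0], 1.5]]}}

```text
time: 21.45
tool_pos: [0.516, 0.206, 0.1648]
tcp_rot: [-0.001, 1.0, -0.0, -0.001]
force: [-0.4, -0.6, -0.5]
grip_width: 0.0276
```

>>> {"fn": "move_arm", "kwargs": {"targets": [[[0, 0, 0], [0, 0, 3], 1.5], [[0, 0, 0], [0, 0, 3], 1.5], [[0, 0, 0], [0, 0, 1.6], 1.5], [[0, 0, 0], [0, 0, 0.7], 1.5], [[0, 0, 0], [0, 0, 0.4], 1.5], [[0, 0, 0], [0, 0, 0.3], 1.5], [[0, 0, 0], [0, 0, 0.12], 1.5], [[0, 0, 0], [0, 0, 0], 1.5], [[0, 0, 0], [0, 0, 0], 1.5]]}}

```text
time: 22.35
tool_pos: [0.5175, 0.2061, 0.0756]
tcp_rot: [-0.0, 1.0, 0.0, 0.001]
force: [-0.3, -0.3, -0.8]
grip_width: 0.0276
```

>>> {"fn": "move_arm", "kwargs": {"targets": [[[0, 0, 0], [0, 0, 0.05], 2.9], [[0, 0, 0], [0, 0, 0], 3.2], [[0, 0, 0], [0, 0, 0], 4], [[0, 0, 0], [0, 0, 0], 5], [[0, 0, 0], [0, 0, 0], 5], [[0, 0, 0], [0, 0, 0], 5], [[0, 0, 0], [0, 0, -1], 5], [[0, 0, 0], [0, 0, -4], 5], [[0, 0, 0], [0, 0, -4], 5], [[0, 0, 0], [0, 0, -4], 5], [[0, 0, 0], [1, -4.3, 0], 5], [[0, 0, 0], [1, -4.3, 0], 5], [[0, 0, 0], [1, -4.3, 0], 5], [[0, 0, 0], [1, -4.3, 0], 5], [[0, 0, 0], [1, -4.3, 0], 5], [[0, 0, 0], [1, -4.3, 0], 5], [[0, 0, 0], [1, -4.3, 0], 5], [[0, 0, 0], [1, -4.3, 0], 5], [[0, 0, 0], [1, -4.3, 0], 5], [[0, 0, 0], [1, -4.3, 0], 5]]}}

```text
time: 24.35
tool_pos: [0.4166, -0.2258, 0.2054]
tcp_rot: [-0.0, 1.0, -0.0, 0.001]
force: [0.2, -0.7, -0.5]
grip_width: 0.0499
```

>>> {"fn": "move_arm", "kwargs": {"targets": [[[0, 0, 0], [1.07, -4.3, 0], 5], [[0, 0, 0], [1.07, -4.3, 0], 5], [[0, 0, 0], [1.07, -4.3, 0], 5], [[0, 0, 0], [0, 0, 0], 5], [[0, 0, 0], [0, 0, 3], 5]]}}

```text
time: 24.85
tool_pos: [0.3866, -0.3567, 0.1789]
tcp_rot: [0.001, 1.0, -0.003, 0.003]
force: [1.0, -0.9, -0.5]
grip_width: 0.0497
```

```bash
python3 bulbs.py
python3 - <<'E'
from h import *
print(np.round(env.get_obs()['q'],2))
E
```

```text
t 24.85 pos [ 0.3866 -0.3567  0.1789] 
 [[-1.     0.003  0.006]
 [ 0.003  1.    -0.007]
 [-0.006 -0.007 -1.   ]] F [ 1.  -0.9 -0.5] grip 0.0497
[ 311   77   44   47 1569] mean [ 0.2948 -0.3456  0.0751] mid [ 0.2948 -0.3457  0.0736] size [0.026 0.026 0.012] sat 188.0
[ 298  223   39   40 1205] mean [ 0.3835 -0.3548  0.0747] mid [ 0.3846 -0.355   0.0723] size [0.025 0.026 0.013] sat 7.0
[  46  261  189   47 2201] mean [ 0.412  -0.4742  0.0748] mid [ 0.4125 -0.4735  0.0745] size [0.028 0.12  0.017] sat 93.0
[ 262  302  110   34 1312] mean [ 0.4393 -0.3556  0.0746] mid [ 0.4393 -0.3559  0.0745] size [0.018 0.077 0.017] sat 87.0
[-0.89  0.04  1.87  0.    1.24 -2.46]
```

>>> {"fn": "move_arm", "kwargs": {"targets": [[[0, 0, 0], [0, -0.1, 4], 5], [[0, 0, 0], [0, 0, 4], 5], [[0, 0, 0], [0, 0, 2], 5], [[0, 0, 0], [0, 0, 0.83], 5], [[0, 0, 0], [0, 0, 0], 5], [[0, 0, 0], [0, 0, 0], 5], [[0, 0, 0], [0, 0, 0], 1.5], [[0, 0, 0], [0, 0, 0], 1.5], [[0, 0, 0], [0, 0, 0], 1.5], [[0, 0, 0], [0, 0, 0], 1.5], [[0, 0, 0], [0, 0, 0], 1.5], [[0, 0, 0], [0, 0, 0], 1.5], [[0, 0, 0], [0, 0, -1], 1.5], [[0, 0, 0], [0, 0, -3], 1.5], [[0, 0, 0], [0, 0, -3], 1.5], [[0, 0, 0], [0, 0, -3], 1.5], [[0, 0, 0], [0, 0, 0], 1.5]], "grip_force": 10}}

```text
time: 26.6
tool_pos: [0.3869, -0.3562, 0.1713]
tcp_rot: [-0.0, 1.0, -0.003, 0.003]
force: [1.3, -0.3, -1.0]
grip_width: 0.0273
```

>>> {"fn": "move_arm", "kwargs": {"targets": [[[0, 0, 0], [-0.5, 2, -1], 1.5], [[0, 0, 0], [-0.5, 4.2, -1], 1.5], [[0, 0, 0], [-0.5, 4.2, -1], 1.5], [[0, 0, 0], [-0.5, 4.2, 0], 1.5], [[0, 0, 0], [-0.5, 4.2, 0], 1.5], [[0, 0, 0], [-0.5, 4.2, 0], 1.5], [[0, 0, 0], [-0.5, 4.2, 0], 1.5], [[0, 0, 0], [-0.5, 4.2, 0], 1.5], [[0, 0, 0], [-0.5, 4.2, 0], 1.5], [[0, 0, 0], [-0.5, 4.2, 0], 1.5], [[0, 0, 0], [-0.5, 4.2, 0], 1.5], [[0, 0, 0], [-0.5, 4.2, 0], 1.5], [[0, 0, 0], [-0.5, 4.2, 0], 1.5], [[0, 0, 0], [-0.5, 2.5, 0], 1.5], [[0, 0, 0], [-0.42, 1.36, 0], 1.5], [[0, 0, 0], [0, 0, 0], 1.5], [[0, 0, 0], [0, 0, 0], 1.5]]}}

```text
time: 28.3
tool_pos: [0.4587, 0.2078, 0.1954]
tcp_rot: [-0.0, 1.0, -0.001, -0.001]
force: [0.6, -0.5, -0.1]
grip_width: 0.0281
```

>>> {"fn": "move_arm", "kwargs": {"targets": [[[0, 0, 0], [0, 0, 3], 1.5], [[0, 0, 0], [0, 0, 3], 1.5], [[0, 0, 0], [0, 0, 3], 1.5], [[0, 0, 0], [0, 0, 1.6], 1.5], [[0, 0, 0], [0, 0, 0.7], 1.5], [[0, 0, 0], [0, 0, 0.4], 1.5], [[0, 0, 0], [0, 0, 0.3], 1.5], [[0, 0, 0], [0, 0, 0.12], 1.5], [[0, 0, 0], [0, 0, 0], 1.5], [[0, 0, 0], [0, 0, 0], 1.5]]}}

```text
time: 29.3
tool_pos: [0.4596, 0.2087, 0.0755]
tcp_rot: [-0.0, 1.0, 0.0, 0.001]
force: [0.9, 0.0, -2.1]
grip_width: 0.0279
```

>>> {"fn": "move_arm", "kwargs": {"targets": [[[0, 0, 0], [0, 0, 0.05], 2.9], [[0, 0, 0], [0, 0, 0], 3.2], [[0, 0, 0], [0, 0, 0], 4], [[0, 0, 0], [0, 0, 0], 5], [[0, 0, 0], [0, 0, 0], 5], [[0, 0, 0], [0, 0, 0], 5], [[0, 0, 0], [0, 0, -1], 5], [[0, 0, 0], [0, 0, -4], 5], [[0, 0, 0], [0, 0, -4], 5], [[0, 0, 0], [0, 0, -4], 4], [[0, 0, 0], [0, 0, -4.5], 2], [[0, 0, 0], [-4.5, 0, -2], 0], [[0, 0, 0], [-4.5, 0, -2], 0], [[0, 0, 0], [-3, 0, 0], 0], [[0, 0, 0], [0, 0, 0], 0], [[0, 0, 0], [0, 0, 0], 0]]}}

```text
time: 30.9
tool_pos: [0.5789, 0.2084, 0.289]
tcp_rot: [0.0, 1.0, -0.0, -0.001]
force: [-0.9, 0.4, 0.5]
grip_width: 0.0039
```

```bash
python3 tray.py w5.png
```

```text
t 30.9 pos [0.5789 0.2084 0.289 ] 
 [[-1.     0.    -0.002]
 [ 0.     1.    -0.   ]
 [ 0.002 -0.    -1.   ]] F [-0.9  0.4  0.5] grip 0.0039
[296   1  39  30 459] mean [0.4238 0.2087 0.0867] mid [0.4187 0.2092 0.0828] max 0.0917
[299  54  31  35 838] mean [0.4596 0.2086 0.0831] mid [0.4592 0.2086 0.0812] max 0.0877
[296 129  30  30 710] mean [0.5171 0.2058 0.083 ] mid [0.5174 0.2054 0.0819] max 0.0872
[295 193  28  30 637] mean [0.5739 0.2035 0.0828] mid [0.5749 0.2033 0.0806] max 0.087
[293 254  27  28 579] mean [0.6321 0.2008 0.0825] mid [0.6336 0.2006 0.0806] max 0.0871
[ 28 295  24  22 335] mean [ 0.6759 -0.068   0.0755] mid [ 0.6766 -0.0683  0.0767] max 0.0793
[574 378  25  56 380] mean [0.804  0.506  0.0785] mid [0.7982 0.5067 0.081 ] max 0.088
```

View pics/w5.png

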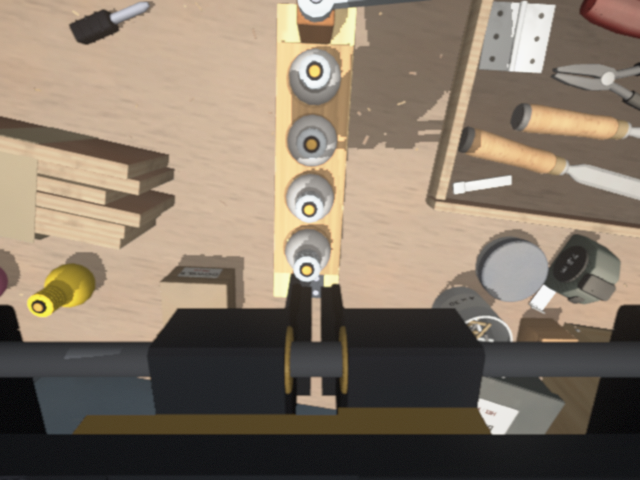

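All four bulbs stand upright in dimples 0 to 3 with tops at about 87 mm. Next the bar, going behind it on the robot side to swing it closed.

>>> {"fn": "move_arm", "kwargs": {"targets": [[[0, 0, 0], [3.29, 2.54, 0], 0], [[0, 0, 0], [3.29, 2.54, 0], 0], [[0, 0, 0], [3.29, 2.54, 0], 0], [[0, 0, 0], [3.29, 2.54, 0], 0], [[0, 0, 0], [3.29, 2.54, 0], 0], [[0, 0, 0], [3.29, 2.54, 0], 0], [[0, 0, 0], [0, 0, 4.5], 0], [[0, 0, 0], [0, 0, 4.5], 0], [[0, 0, 0], [0, 0, 4.5], 0], [[0, 0, 0], [0, 0, 2.5], 0], [[0, 0, 0], [0, 0, 1], 0], [[0, 0, 0], [0, 0, 0], 0]]}}

```text
time: 32.15
tool_pos: [0.3802, 0.3603, 0.1184]
tcp_rot: [-0.0, 1.0, -0.001, -0.001]
force: [-0.0, -0.1, 0.6]
grip_width: 0.0002
```

>>> {"fn": "move_arm", "kwargs": {"targets": [[[0, 0, 0], [-2.3, 0.27, 0], 0], [[0, 0, 0], [-2.31, -0.09, 0], 0], [[0, 0, 0], [-2.26, -0.42, 0], 0], [[0, 0, 0], [-2.18, -0.77, 0], 0], [[0, 0, 0], [-2.05, -1.09, 0], 0], [[0, 0, 0], [-1.84, -1.37, 0], 0], [[0, 0, 0], [-1.62, -1.65, 0], 0], [[0, 0, 0], [-1.36, -1.86, 0], 0], [[0, 0, 0], [-0.53, -1.03, 0], 0], [[0, 0, 0], [-0.53, -1.02, 0], 0], [[0, 0, 0], [-0.37, -1.1, 0], 0], [[0, 0, 0], [-0.37, -1.09, 0], 0], [[0, 0, 0], [-0.15, -0.8, 0], 0], [[0, 0, 0], [-0.15, -0.8, 0], 0], [[0, 0, 0], [-0.1, -0.67, 0], 0], [[0, 0, 0], [0, 0, 0], 0], [[0, 0, 0], [0, 0, 0], 0]]}}

```text
time: 33.85
tool_pos: [0.5629, 0.2259, 0.1192]
tcp_rot: [0.0, 1.0, -0.0, -0.0]
force: [1.0, 1.3, 0.7]
grip_width: 0.0009
```

```bash
python3 tray.py w6.png
python3 - <<'E'
from h import *
p,d,m=cap('top'); P=pts(m,d)
b=P[(P[...,2]>.097)&(P[...,2]<.113)&(P[...,1]>.12)&(P[...,1]<.25)&(P[...,0]>.38)&(P[...,0]<.72)]; print(len(b),b.min(0),b.max(0))
E
```

```text
t 33.85 pos [0.5629 0.2259 0.1192] 
 [[-1.  0. -0.]
 [ 0.  1. -0.]
 [ 0. -0. -1.]] F [1.  1.3 0.7] grip 0.0009
[286  38  17  57 643] mean [0.4597 0.2179 0.0821] mid [0.4595 0.2184 0.0798] max 0.0854
[240  43  11  46 306] mean [0.4593 0.1983 0.0823] mid [0.4592 0.1979 0.0825] max 0.0852
[242 178  14  34 212] mean [0.513  0.1963 0.0821] mid [0.514  0.1965 0.0806] max 0.0844
[290 181   8  39 128] mean [0.5159 0.2173 0.0803] mid [0.5171 0.217  0.0785] max 0.083
[245 288  17  20 262] mean [0.5671 0.1967 0.0813] mid [0.5669 0.1957 0.0794] max 0.0848
24 [0.66435356 0.17773214 0.09729403] [0.70145612 0.2079988  0.11277796]
```

View pics/w6.png

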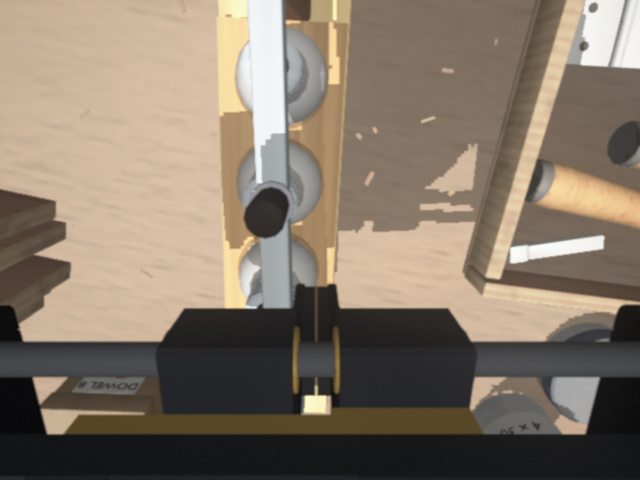

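The bar is nearly closed over the bulbs. Creeping to the stop while watching the force.

>>> {"fn": "move_arm", "kwargs": {"targets": [[[0, 0, 0], [0, -0.2, 0], 0], [[0, 0, 0], [0, -0.2, 0], 0], [[0, 0, 0], [0, 0, 0], 0]]}}

```text
time: 34.25
tool_pos: [0.5629, 0.222, 0.1193]
tcp_rot: [-0.0, 1.0, -0.0, 0.0]
force: [0.4, 0.4, 1.1]
grip_width: 0.0004
```

>>> {"fn": "move_arm", "kwargs": {"targets": [[[0, 0, 0], [0, -0.2, 0], 0], [[0, 0, 0], [0, 0, 0], 0], [[0, 0, 0], [0, 0, 0], 0]]}}

```text
time: 34.55
tool_pos: [0.5629, 0.22, 0.1194]
tcp_rot: [-0.0, 1.0, -0.0, -0.0]
force: [0.5, -0.7, 0.3]
grip_width: 0.0005
```

>>> {"fn": "move_arm", "kwargs": {"targets": [[[0, 0, 0], [0, -0.2, 0], 0], [[0, 0, 0], [0, 0, 0], 0], [[0, 0, 0], [0, 0, 0], 0]]}}

```text
time: 34.85
tool_pos: [0.5629, 0.2179, 0.1194]
tcp_rot: [-0.0, 1.0, -0.0, 0.0]
force: [0.2, -0.4, 0.5]
grip_width: 0.0003
```

>>> {"fn": "move_arm", "kwargs": {"targets": [[[0, 0, 0], [0, -0.2, 0], 0], [[0, 0, 0], [0, 0, 0], 0], [[0, 0, 0], [0, 0, 0], 0]]}}

```text
time: 35.15
tool_pos: [0.5629, 0.2169, 0.1194]
tcp_rot: [-0.0, 1.0, 0.001, 0.0]
force: [0.8, 5.5, -0.9]
grip_width: 0.0006
```

>>> {"fn": "move_arm", "kwargs": {"targets": [[[0, 0, 0], [0, -0.2, 0], 0], [[0, 0, 0], [0, 0, 0], 0], [[0, 0, 0], [0, 0, 0], 0]]}}

```text
time: 35.45
tool_pos: [0.5629, 0.2167, 0.1194]
tcp_rot: [-0.0, 1.0, 0.002, 0.0]
force: [0.8, 11.1, -2.4]
grip_width: 0.0004
```

Stop reached at 11 N. Backing off and looking at the bar end and lug.

>>> {"fn": "move_arm", "kwargs": {"targets": [[[0, 0, 0], [0, 1.5, 0], 0], [[0, 0, 0], [0, 0.3, -4], 0], [[0, 0, 0], [0, 0, -4.5], 1], [[0, 0, 0], [0, -1, -4.5], 3], [[0, 0, 0], [-3.5, -1, -3], 4], [[0, 0, 0], [-3.5, -1, 0], 4], [[0, 0, 0], [-3.5, 0, 0], 4], [[0, 0, 0], [0, 0, 0], 4], [[0, 0, 0], [0, 0, 0], 4]]}}

```text
time: 36.35
tool_pos: [0.6678, 0.2018, 0.2778]
tcp_rot: [0.0, 1.0, -0.001, -0.001]
force: [-0.1, 0.1, 0.4]
grip_width: 0.0389
```

Run:
```python
from h import *
st(); p,d,m=cap('wrist'); P=pts(m,d); np.savez('w7.npz',p=p,d=d,T=m['T'])
for nm,Q in dict(lug=(.6812-.0006,.1976-.0125,.118),mouth=(.6804,.1796,.101),eye=(.681,.1976,.11)).items(): print(nm,np.round(project(m,Q),1))
z=P[...,2]
g=(z>.112)&(z<.125)&(P[...,0]>.64)&(P[...,0]<.72)&(P[...,1]>.15)&(P[...,1]<.23)
Q=P[g]; print('lug top',len(Q),Q.min(0).round(4),Q.max(0).round(4),Q.mean(0).round(4))
for lo,hi in((.45,.5),(.52,.6),(.6,.64),(.69,.71)):
    b=P[(z>.104)&(z<.1125)&(P[...,0]>lo)&(P[...,0]<hi)&(abs(P[...,1]-.2)<.04)]
    if len(b): print('bar',b[:,:2].mean(0).round(4),b[:,1].min().round(4),b[:,1].max().round(4),len(b))
cv2.imwrite('pics/w7.png',cv2.resize(p[0:300,200:500],None,fx=2,fy=2)[:,:,::-1])
```

```text
t 36.35 pos [0.6678 0.2018 0.2778] 
 [[-1.     0.    -0.003]
 [ 0.     1.    -0.001]
 [ 0.003 -0.001 -1.   ]] F [-0.1  0.1  0.4] grip 0.0389
lug [293.3 242. ]
mouth [287.9 235.7]
eye [308.9 239.5]
lug top 1129 [0.6635 0.1796 0.112 ] [0.6975 0.2043 0.1192] [0.6803 0.1915 0.1163]
bar [0.5583 0.2032] 0.1957 0.2106 1900
bar [0.6197 0.2004] 0.1939 0.2066 790
bar [0.6952 0.19  ] 0.1899 0.1902 5
```

View pics/w7.png

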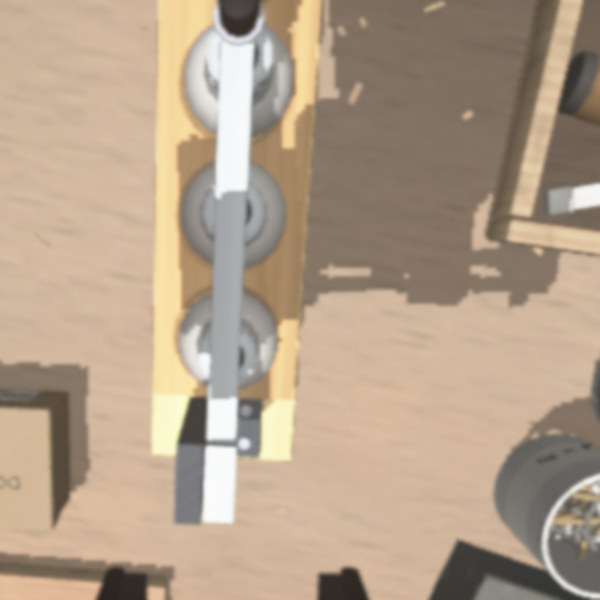

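The bar lies closed behind the lug, and the lug and eye are at the expected (0.6805, ~0.18). Now to the pin.

>>> {"fn": "move_arm", "kwargs": {"targets": [[[0, 0, 0], [3.1, -2.5, 0], 4], [[0, 0, 0], [3.1, -2.5, 0], 4], [[0, 0, 0], [3.1, -2.5, 0], 4], [[0, 0, 0], [3.1, -2.5, 0], 4], [[0, 0, 0], [3.1, -2.5, 0], 4], [[0, 0, 0], [3.1, -2.5, 0], 4], [[0, 0, 0], [3.1, -2.5, 0], 4], [[0, 0, 0], [3.1, -2.5, 0], 4], [[0, 0, 0], [0, 0, 0], 4], [[0, 0, 0], [0, 0, 0], 4]]}}

```text
time: 37.4
tool_pos: [0.4193, 0.0022, 0.28]
tcp_rot: [0.0, 1.0, -0.0, 0.001]
force: [0.1, 0.3, 0.2]
grip_width: 0.0401
```

```bash
cat > pin.py <<'E'
from h import *
import sys
st(); p,d,m=cap('wrist',sys.argv[1]); hsv=cv2.cvtColor(p,cv2.COLOR_RGB2HSV); P=pts(m,d)
z=P[...,2]; box=(P[...,0]>.33)&(P[...,0]<.5)&(abs(P[...,1])<.1)
g=((hsv[...,2]<70)&box&(z>.01)&(z<.03)).astype(np.uint8)
n,l,s,c=cv2.connectedComponentsWithStats(g); i=1+np.argmax(s[1:,4]); c0=cv2.findContours((l==i).astype(np.uint8),0,2)[0][0]
Q=P[(l==i)&(z>.0155)][:,:2].astype(np.float32); r=cv2.minAreaRect(Q*1000); print('grip top rect mm',r,s[i],len(Q))
S=P[box&(z>.005)&(z<.03)]; 
h=(box&(z>.005)&(z<.03)).astype(np.uint8); n,l,s,c=cv2.connectedComponentsWithStats(h); i=l[tuple(np.round(c0.mean((0,1))).astype(int)[::-1])]
S=P[l==i][:,:2]; C=S.mean(0); w=np.linalg.svd(S-C,full_matrices=False)[2][0]; t=(S-C)@w; print('pin axis',w.round(4),'deg',np.degrees(np.arctan2(*w[::-1])).round(1),'ends',(C+w*t.min()).round(4),(C+w*t.max()).round(4),'len',np.ptp(t).round(4))
E
python3 pin.py w8.png
```

```text
t 37.4 pos [0.4193 0.0022 0.28  ] 
 [[-1.     0.001  0.003]
 [ 0.001  1.    -0.   ]
 [-0.003 -0.    -1.   ]] F [0.1 0.3 0.2] grip 0.0401
grip top rect mm ((404.0816650390625, -5.695699691772461), (3.78068208694458, 34.85719680786133), 16.37727165222168) [291 179  33  13  97] 59
pin axis [ 0.3345 -0.9424] deg -70.5 ends [0.3918 0.0498] [ 0.4179 -0.0237] len 0.078
```

View pics/w8.png

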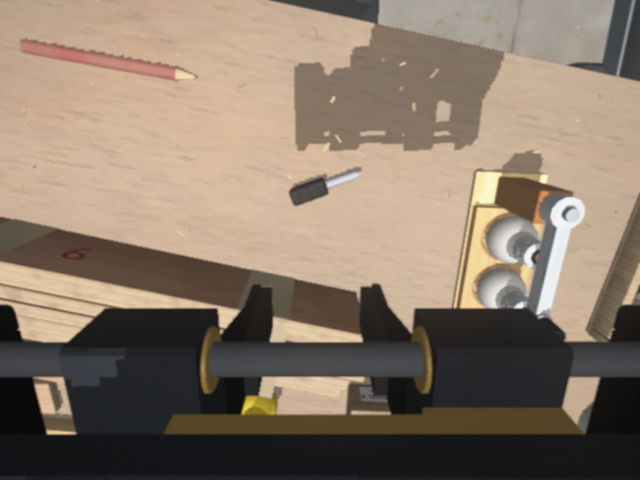

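The pin has not moved: tail (0.418,-0.024), tip (0.392,0.050). Turning the tool along it and descending.

>>> {"fn": "move_arm", "kwargs": {"targets": [[[0, 0, 0], [0.81, -0.71, 1], 4], [[0, 0, 0.1367], [0, 0, 2], 4], [[0, 0, 0.1367], [0, 0, 2], 4], [[0, 0, 0.1367], [0, 0, 2], 4], [[0, 0, 0.1367], [0, 0, 2], 4], [[0, 0, 0.1367], [0, 0, 2], 4], [[0, 0, 0.1367], [0, 0, 2], 4], [[0, 0, 0.1367], [0, 0, 2], 4], [[0, 0, 0.1367], [0, 0, 2], 4], [[0, 0, 0.1367], [0, 0, 2], 4], [[0, 0, 0], [0, 0, 2], 4], [[0, 0, 0], [0, 0, 0], 4], [[0, 0, 0], [0, 0, 0], 4]]}}

```text
time: 38.75
tool_pos: [0.412, -0.0044, 0.0694]
tcp_rot: [0.576, 0.817, -0.0, -0.001]
force: [-0.4, -0.1, 0.2]
grip_width: 0.0395
```

```bash
python3 pin.py w9.png
```

```text
t 38.75 pos [ 0.412  -0.0044  0.0694] 
 [[-0.336  0.942 -0.001]
 [ 0.942  0.336  0.   ]
 [ 0.001 -0.001 -1.   ]] F [-0.4 -0.1  0.2] grip 0.0395
grip top rect mm ((411.98321533203125, -3.2673492431640625), (17.391427993774414, 38.3177490234375), 19.846284866333008) [ 299  243   34   70 1965] 1849
pin axis [ 0.342  -0.9397] deg -70.0 ends [0.3924 0.0503] [ 0.4188 -0.0222] len 0.0771
```

View pics/w9.png

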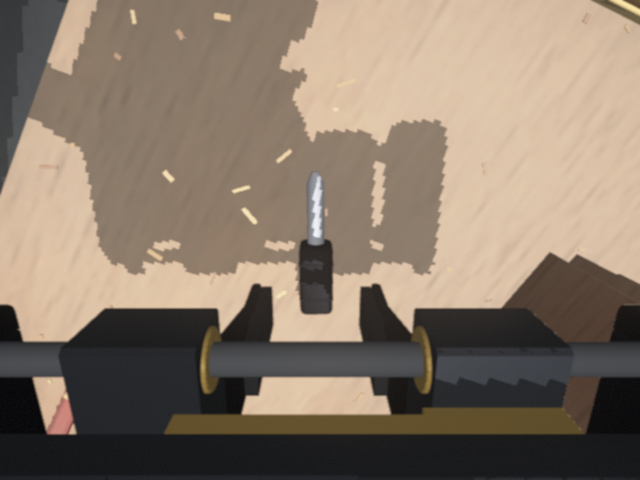

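Pin centred between the fingers at (316,240), aligned with the tool. Grasping.

>>> {"fn": "move_arm", "kwargs": {"targets": [[[0, 0, 0], [0, 0, 2.5], 4], [[0, 0, 0], [0, 0, 1.5], 4], [[0, 0, 0], [0, 0, 0.5], 4], [[0, 0, 0], [0, 0, 0], 4], [[0, 0, 0], [0, 0, 0], 1], [[0, 0, 0], [0, 0, 0], 1], [[0, 0, 0], [0, 0, 0], 1], [[0, 0, 0], [0, 0, 0], 1], [[0, 0, 0], [0, 0, 0], 1]], "grip_force": 40}}

```text
time: 39.7
tool_pos: [0.4124, -0.0051, 0.0249]
tcp_rot: [0.577, 0.817, 0.0, 0.0]
force: [-0.7, -0.1, 4.5]
grip_width: 0.0175
```

Run:
```python
from h import *
st()
```

```text
t 39.7 pos [ 0.4124 -0.0051  0.0249] 
 [[-0.334  0.943  0.001]
 [ 0.943  0.334 -0.   ]
 [-0.     0.001 -1.   ]] F [-0.7 -0.1  4.5] grip 0.0175
```

>>> {"fn": "move_arm", "kwargs": {"targets": [[[0, 0, 0], [0, 0, -1.5], 1], [[0, 0, 0], [0, 0, -4], 1], [[0, 0, 0], [0, 0, -4], 1], [[0, 0, 0], [0, 0, -4], 1], [[0, 0, 0], [0, 0, -4], 1], [[0, 0, 0.1287], [0, 0, 0], 1], [[0, 0, 0.1287], [0, 0, 0], 1], [[0, 0, 0.1286], [0, 0, 0], 1], [[0, 0, 0], [1.61, 3.7, 0], 1], [[0, 0, 0], [1.61, 3.7, 0], 1], [[0, 0, 0], [1.61, 3.7, 0], 1], [[0, 0, 0], [1.61, 3.7, 0], 1], [[0, 0, 0], [1.61, 3.7, 0], 1], [[0, 0, 0], [1.61, 3.7, 0], 1], [[0, 0, 0], [1.61, 3.7, 0], 1], [[0, 0, 0], [0, 0, 4], 1], [[0, 0, 0], [0, 0, 3.5], 1], [[0, 0, 0], [0, 0, 0.8], 1], [[0, 0, 0], [0, 0, 0], 1], [[0, 0, 0], [0, 0, 0], 1]]}}

```text
time: 41.7
tool_pos: [0.6766, 0.0957, 0.1181]
tcp_rot: [0.723, 0.691, 0.001, 0.001]
force: [0.7, 1.1, -0.7]
grip_width: 0.0178
```

Run:
```python
from h import *
st(); p,d,m=cap('wrist'); np.savez('w10.npz',p=p,d=d,T=m['T']); P=pts(m,d)
print('mouth',np.round(project(m,(.680,.1796,.101)),1),'tiptop',np.round(project(m,(.6789,.1546,.1055)),1))
o=env.get_obs(); 
# shank: points between y .10 and .17 z .09-.115
q=P[(abs(P[...,0]-.679)<.03)&(P[...,1]>.118)&(P[...,1]<.165)&(P[...,2]>.085)&(P[...,2]<.125)]
print('shank',len(q))
for a in np.arange(.12,.165,.005):
    s=q[abs(q[:,1]-a)<.0025]
    if len(s): print(a.round(3),'x',((s[:,0].min()+s[:,0].max())/2).round(4),s[:,0].mean().round(4),'w',np.ptp(s[:,0]).round(4),'ztop',np.percentile(s[:,2],95).round(4))
q=P[(abs(P[...,0]-.68)<.03)&(P[...,1]>.17)&(P[...,1]<.1915)&(P[...,2]>.113)&(P[...,2]<.124)]; print('lug top',q.min(0).round(4),q.max(0).round(4),q.mean(0).round(4))
cv2.imwrite('pics/w10.png',p[:,:,::-1])
```

```text
t 41.7 pos [0.6766 0.0957 0.1181] 
 [[ 0.046  0.999  0.002]
 [ 0.999 -0.046  0.   ]
 [ 0.     0.002 -1.   ]] F [ 0.7  1.1 -0.7] grip 0.0178
mouth [314.9 118.8] tiptop [315.  185.5]
shank 1779
0.12 x 0.6773 0.6773 w 0.0088 ztop 0.1064
0.125 x 0.6775 0.6775 w 0.0087 ztop 0.1064
0.13 x 0.6777 0.6778 w 0.0086 ztop 0.1066
0.135 x 0.678 0.678 w 0.0085 ztop 0.1067
0.14 x 0.6782 0.6782 w 0.0084 ztop 0.1065
0.145 x 0.6787 0.6787 w 0.0088 ztop 0.1067
0.15 x 0.6788 0.6787 w 0.0086 ztop 0.1062
0.155 x 0.6786 0.6788 w 0.0053 ztop 0.1047
lug top [0.6639 0.1791 0.1131] [0.6981 0.1915 0.1198] [0.6811 0.1854 0.1174]
```

View pics/w10.png

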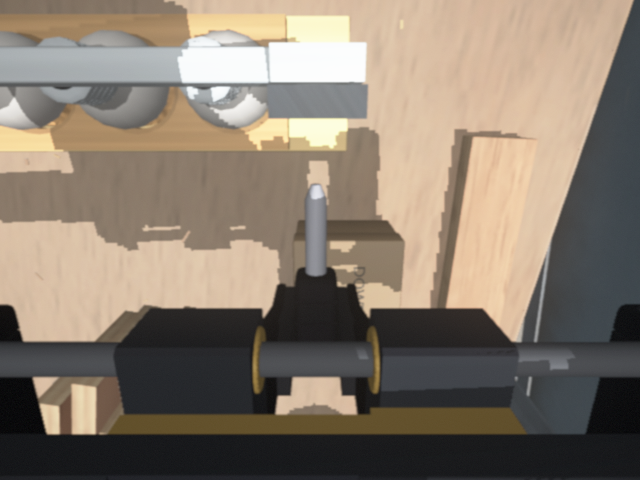

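Pin held straight, tip at (316,185) facing the lug at (318,100). It needs about +0.7 mm sideways and 1 mm down. Advancing.

>>> {"fn": "move_arm", "kwargs": {"targets": [[[0, 0, 0], [0, 0.07, 0.1], 1], [[0, 0, 0], [1, 0, 0], 1], [[0, 0, 0], [0.8, 0, 0], 1], [[0, 0, 0], [0.3, 0, 0], 1], [[0, 0, 0], [0.3, 0, 0], 1], [[0, 0, 0], [0.3, 0, 0], 1], [[0, 0, 0], [0.3, 0, 0], 1], [[0, 0, 0], [0, 0, 0], 1]]}}

```text
time: 42.55
tool_pos: [0.6778, 0.1261, 0.1153]
tcp_rot: [0.723, 0.691, 0.0, -0.0]
force: [-0.2, 0.5, -0.5]
grip_width: 0.0177
```

>>> {"fn": "move_arm", "kwargs": {"targets": [[[0, 0, 0], [0.3, 0, 0], 1], [[0, 0, 0], [0.3, 0, 0], 1], [[0, 0, 0], [0.3, 0, 0], 1], [[0, 0, 0], [0.3, 0, 0], 1], [[0, 0, 0], [0, 0, 0], 1]]}}

```text
time: 43.05
tool_pos: [0.6786, 0.1383, 0.1156]
tcp_rot: [0.723, 0.691, 0.0, 0.0]
force: [0.3, 0.2, 1.3]
grip_width: 0.0174
```

>>> {"fn": "move_arm", "kwargs": {"targets": [[[0, 0, 0], [0.3, 0, 0], 1], [[0, 0, 0], [0.3, 0, 0], 1], [[0, 0, 0], [0.3, 0, 0], 1], [[0, 0, 0], [0.3, 0, 0], 1], [[0, 0, 0], [0, 0, 0], 1]]}}

```text
time: 43.55
tool_pos: [0.6791, 0.1503, 0.1156]
tcp_rot: [0.723, 0.691, 0.0, 0.0]
force: [-0.4, -1.2, 2.5]
grip_width: 0.0176
```

>>> {"fn": "move_arm", "kwargs": {"targets": [[[0, 0, 0], [0.3, 0, 0], 1], [[0, 0, 0], [0.2, 0, 0], 1], [[0, 0, 0], [0.2, 0, 0], 1], [[0, 0, 0], [0, 0, 0], 1]]}}

```text
time: 43.95
tool_pos: [0.6794, 0.1569, 0.1156]
tcp_rot: [0.723, 0.691, 0.0, 0.0]
force: [0.4, -3.2, 4.7]
grip_width: 0.0175
```

>>> {"fn": "move_arm", "kwargs": {"targets": [[[0, 0, 0], [0.15, 0, 0], 1], [[0, 0, 0], [0, 0, 0], 1], [[0, 0, 0], [0, 0, 0], 1]]}}

```text
time: 44.25
tool_pos: [0.6795, 0.1582, 0.1156]
tcp_rot: [0.723, 0.691, 0.0, 0.0]
force: [-0.1, -3.3, 5.2]
grip_width: 0.0179
```

>>> {"fn": "move_arm", "kwargs": {"targets": [[[0, 0, 0], [0.15, 0, 0], 1], [[0, 0, 0], [0, 0, 0], 1], [[0, 0, 0], [0, 0, 0], 1]]}}

```text
time: 44.55
tool_pos: [0.6795, 0.159, 0.1156]
tcp_rot: [0.723, 0.691, -0.0, 0.0]
force: [0.2, -5.1, 6.2]
grip_width: 0.0175
```

>>> {"fn": "move_arm", "kwargs": {"targets": [[[0, 0, 0], [0.15, 0, -0.05], 1], [[0, 0, 0], [0, 0, 0], 1], [[0, 0, 0], [0, 0, 0], 1]]}}

```text
time: 44.85
tool_pos: [0.6795, 0.1592, 0.1157]
tcp_rot: [0.723, 0.691, -0.001, 0.001]
force: [-0.1, -9.8, 4.4]
grip_width: 0.0176
```

>>> {"fn": "move_arm", "kwargs": {"targets": [[[0, 0, 0], [0.15, 0, -0.05], 1], [[0, 0, 0], [0, 0, 0], 1], [[0, 0, 0], [0, 0, 0], 1]]}}

```text
time: 45.15
tool_pos: [0.6795, 0.1592, 0.1157]
tcp_rot: [0.723, 0.691, -0.002, 0.001]
force: [0.7, -14.2, 2.9]
grip_width: 0.0179
```

Grip front face seated on the lug (14 N). Relaxing, releasing, rising.

>>> {"fn": "move_arm", "kwargs": {"targets": [[[0, 0, 0], [-0.35, 0, 0], 1], [[0, 0, 0], [0, 0, 0], 1.7], [[0, 0, 0], [0, 0, 0], 2.2], [[0, 0, 0], [0, 0, 0], 4], [[0, 0, 0], [0, 0, 0], 4], [[0, 0, 0], [0, 0, 0], 4], [[0, 0, 0], [0, 0, -1], 4], [[0, 0, 0], [0, 0, -4], 4], [[0, 0, 0], [0, 0, -4.5], 4], [[0, 0, 0], [0, 0, -4.5], 4], [[0, 0, 0], [-3, 0, -2], 4], [[0, 0, 0], [0, 0, 0], 4], [[0, 0, 0], [0, 0, 0], 4]]}}

```text
time: 46.45
tool_pos: [0.6783, 0.1289, 0.2777]
tcp_rot: [0.723, 0.691, 0.001, 0.0]
force: [0.1, 1.0, -0.4]
grip_width: 0.0399
```

Run:
```python
from h import *
st(); p,d,m=cap('wrist','w11.png'); P=pts(m,d); z=P[...,2]
q=P[(abs(P[...,0]-.68)<.03)&(P[...,1]>.11)&(P[...,1]<.178)&(z>.085)&(z<.125)]; print('grip',len(q),q.min(0).round(4),q.max(0).round(4))
q=P[(abs(P[...,0]-.68)<.012)&(P[...,1]>.208)&(P[...,1]<.25)&(z>.085)&(z<.115)]; print('tip behind eye',len(q), q.max(0).round(4) if len(q) else '')
for lo,hi in((.52,.6),(.6,.64)):
    b=P[(z>.104)&(z<.1125)&(P[...,0]>lo)&(P[...,0]<hi)&(abs(P[...,1]-.2)<.04)]
    if len(b): print('bar',b[:,:2].mean(0).round(4))
```

```text
t 46.45 pos [0.6783 0.1289 0.2777] 
 [[ 0.046  0.999  0.002]
 [ 0.999 -0.046  0.001]
 [ 0.001  0.002 -1.   ]] F [ 0.1  1.  -0.4] grip 0.0399
grip 1031 [0.6692 0.1386 0.0947] [0.6881 0.178  0.1089]
tip behind eye 108 [0.6853 0.2166 0.1084]
bar [0.5598 0.2034]
bar [0.62   0.2007]
```

View pics/w11.png

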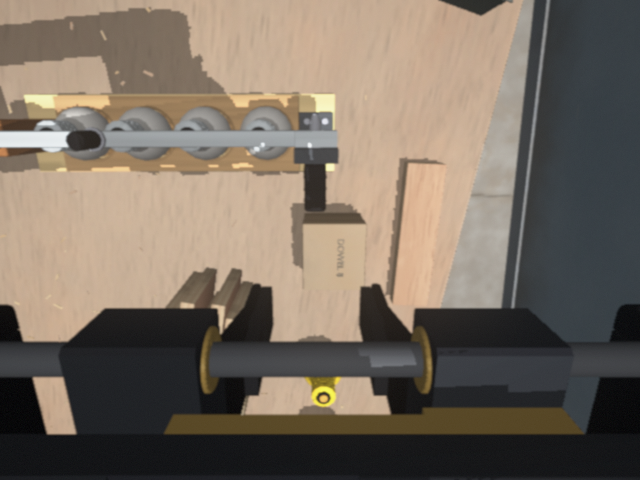

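The pin's grip sits against the lug at (315,185) and its tip shows about 37 mm behind the mouth. The bar is closed and the four bulbs stand under it. Handing in.

```bash
python3 -c "
from cell import env
print(env.job_done())"
```

```text
the job is handed in; nothing more can be done
None
```

I put all four opal bulbs away, closed the keeper bar over them, pushed the lock pin fully home, and handed the job in at about 46 s. No verdict was reported.

- **Bulbs:** With the keeper swung clear, each bulb was set down in its own dimple with a 10 N grip. Their tops measured about 87 mm above the bench, where 86 mm is nominal. Their centres matched the dimples to within about 1 mm. I took these readings before closing the bar. Afterwards I only saw in the pictures that all four still stand in place.
- **Keeper:** I swung it back until it met its stop at about 11 N. The last check shows it parallel to the tray.
- **Lock pin:** Its grip seated on the lug face at about 14 N. The tip measured about 37 mm behind the hole's mouth, and more than 30 mm was needed. It had not been knocked aside when I picked it up.
- **Other things:** The gripper ended open and clear of everything. I did not touch the bystanders or the orange, pink and yellow look-alikes, though I did not measure the bystanders' positions again at the end.

No check failed or disagreed.

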